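# Slide the mould carrier into the bench jig and lock it with the swing bar

## Robot

A 7-joint arm with a two-finger parallel gripper is mounted at the origin on the work surface. World frame = base frame: x ahead of the robot, y to its left, z up, the work surface at z = 0. Lengths are in m, angles in rad, forces in N, time in s.
With the tool pointing down it reaches from about 0.35 to 0.9 m from the base axis. Payload 19.9 kg.
Tool frame: the origin (TCP) lies between the finger pads; the fingertips stand 19 mm ahead of it and the grasp point (between the pads) is the TCP; z points along the fingers, y is the line along which they close (so a half turn about z gives the same grasp; the last joint's range is limited). The gripper opens to 94 mm and grips with 3 to 60 N. Pads are 16 mm wide; open, the fingers measure 119 mm over their backs; the gripper's body (75 mm by 177 mm) begins 78 mm behind the grasp point.
Start: joints at [-1.206, 0.417, -0.01, 1.614, 0.005, 1.111, -0.053], TCP at [0.247, 0.574, 0.224] pointing down, gripper open.
Joint ranges: [-2.81, 2.81], [-0.39, 2.02], [-1.27, 1.25], [0.06, 2.57], [-1.19, 4.33], [0.19, 2], [-2.82, 2.82]. Speed limits (rad/s): [1.89, 1.89, 2.39, 2.39, 3.01, 3.01, 3.01].

## Interface

Orientations are given as a 3x3 rotation matrix whose columns are the frame's x, y, z axes.
In Python, from rig import robot gives the robot as it stands. Calls block until the motion is done:
- robot.move_ptp(position, orientation): joint-space move of the TCP to a pose.
- robot.move_linear(position, velocity=0.15, frame=None, threshold=None): straight line of the TCP; frame=None keeps the orientation; velocity is the mean speed in m/s. With threshold (N) it stops when the force on the tool has changed by that much, and returns True; else False.
- robot.goto_joints(angles): joint-space move.
- robot.gripper_to(opening): finger opening in m; the grip force is fixed at half the most; returns when the fingers have stopped.
- robot.pause(seconds).
- robot.ik(position, orientation): joint angles nearest the present ones, or None.
- robot.get_state(): the state.
- robot.grab_frame(name): name is "scene" or "top" or "wrist"; returns the picture (400x640x3 uint8, red, green, blue); there is no depth.
- robot.camera_info(name): a dict with "fx", "fy", "cx", "cy" (pixels), "dist" ([k1, k2, p1, p2, k3] as OpenCV has them; the pictures are not rectified), "rvec" (rotation vector, rad) and "tvec" (3), from world to camera coordinates, as OpenCV has them. Camera axes: x right, y down, z forward; pixel columns grow to the right and rows downward; lengths in m; the calibration is good to about 2 mm. A picture is of the moment at which its call begins: read the wrist's pose just before it. camera_info takes no time and is no camera call; for the wrist camera it gives the pose at the moment of the call.
A pose or a line that the arm cannot do raises robot.PlanningError and nothing moves.
- robot.sign_off(): hands the job in; it is judged then, once.
The state is a dict: "time": time; "qpos": joint angles; "joint_vel": joint speeds; "effort": joint torques, N m; "ee_pos": TCP position; "tool_rot": TCP orientation; "force": force on the tool from outside, world axes, zero at the start; "moment": the same for the moment, N m; "opening": finger opening in m; "grasp_force": force on a finger pad.
Only numpy, scipy, OpenCV 4.12 (cv2) and the standard library are available. Lean on these libraries where they do the work, as an engineer would, in place of code of your own. Each camera call takes 0.05 s, during which the arm holds its last target. There are 200 camera calls.

## Task

Slide the plaster mould on its plywood carrier into the bench jig, between the rails and under their lips, until it is fully home against the end stop. Then swing the lock bar shut across behind it as far as it goes, and leave everything released; do not shift or tip the jars, the cup or the brush pot standing around.

Things in the scene. Friction and masses are not known exactly. Their poses are not given: they have to be found in the camera images.
- carrier: Loose plywood board 140 (its x) x 130 (its y) x 10 thick, flat on the bench, with a white plaster mould 116 (x) x 96 (y) centred on it, top 42 above the bench. 0.4 to 0.85 kg in all. Origin: centre of the board's underside; z up. It goes into the jig along its x, either end first (a half turn makes no difference).
- well (a point): Centre of the floor of the open rectangular well in the top of the plaster mould: 72 (carrier's x) x 64 (its y), floor 16 above the bench, rim 42 above it; walls 22 thick at the x ends, 16 thick at the y sides.
- jig: Fixed wooden jig, open to its -x. Origin: on the bench, where the carrier's origin is when fully home; z up, x from mouth to end stop. The carrier slides in along +x on the bench. Rails 21 high from x = -60 to +84, inner faces at y = +-67; their lips overhang 10 inwards, undersides 15 above the bench, so the carrier cannot be put in from above. End stop at x = +70, 21 high.
- jig_mouth (a point): Outer end of the flared mouth, on the bench at x = -107, y = 0 of the jig. Two slanted guides 19 high narrow the way from about 184 wide here to 134 wide at the rails (jig x = -55).
- bar_pivot (a point): Vertical pivot of the lock bar beside the +y rail: at x = -69, y = +92 in the jig's frame, 30 above the bench. Flat steel bar, 16 wide, 24 to 36 above the bench, 175 from pivot to knob axis. When shut, its side lies 3 behind the rear plaster face of a home carrier; it does not shut if the carrier is not home.
- lock_bar (a joint): Lock bar angle (rad), growing anticlockwise from above. 0 = fully open, 10 degrees outward of the jig's -x, beside the way; 1.75 = shut at its stop, across the way, pointing along the jig's -y. A stiff hinge (0.12 N m) keeps it where it is left. It starts anywhere from 0.05 to 1.2, and above about 0.2 it stands in the carrier's way: swing it open first.
- bar_knob (a point): Top centre of the upright round wooden knob, 24 in diameter, standing on the free end of the lock bar from 34 to 76 above the bench. It can be pushed or pinched from above.
- jar_a: Bystander: paint jar with a white cap, 60 in diameter, 64 high; origin at the centre of its underside.
- jar_b: Bystander: paint jar with a black cap, 60 in diameter, 64 high; origin at the centre of its underside.
- cup: Bystander: white cup, 68 in diameter at the rim, 60 high; origin at the centre of its underside.
- brush_pot: Bystander: square white pot 85 x 85 x 85 high with brushes that stick out to 176 high, leaning up to 60 from its axis; origin at the centre of its underside.
There are look-alikes about, which are no part of the job. Leave any pink or red look-alike of the carrier alone.

How it is judged:
On the way, in this order (a step that is already met when the one before it is completed fails the run):
1. the carrier is fully home in the jig, flat on the bench, with the lock bar still clear of it (x of carrier in the frame of jig between -0.006 and 0.004 m and y of carrier in the frame of jig between -0.005 and 0.005 m and z of carrier in the frame of jig below 0.004 m and angle between the x axis of carrier and the x axis of jig, either way round below 0.06 rad and angle between carrier's own z axis and vertical below 0.05 rad and value of joint lock_bar below 1.6 rad), for 0.2 s.
2. the lock bar is swung shut behind the home carrier (x of carrier in the frame of jig between -0.006 and 0.004 m and y of carrier in the frame of jig between -0.005 and 0.005 m and z of carrier in the frame of jig below 0.004 m and angle between the x axis of carrier and the x axis of jig, either way round below 0.06 rad and angle between carrier's own z axis and vertical below 0.05 rad and value of joint lock_bar above 1.66 rad), for 0.2 s.
At the end, for the whole second after the job is handed in: The carrier lies flat under the lips within 6 mm of the end stop and square to the rails, the lock bar is within 5 degrees of fully shut across behind it, and both are at rest and released (all of step 2 and linear speed of carrier below 0.02 m/s and velocity of joint lock_bar between -0.05 and 0.05 rad/s); the robot touches nothing.
It fails at once if the jar a is pushed more than 25 mm from its place or tipped over (distance of jar_a from where it was at the start of the episode above 0.025 m or angle between jar_a's own z axis and vertical above 0.35 rad).
It fails at once if the jar b is pushed more than 25 mm from its place or tipped over (distance of jar_b from where it was at the start of the episode above 0.025 m or angle between jar_b's own z axis and vertical above 0.35 rad).
It fails at once if the cup is pushed more than 25 mm from its place or tipped over (distance of cup from where it was at the start of the episode above 0.025 m or angle between cup's own z axis and vertical above 0.35 rad).
It fails at once if the brush pot is pushed more than 25 mm from its place or tipped over (distance of brush_pot from where it was at the start of the episode above 0.025 m or angle between brush_pot's own z axis and vertical above 0.35 rad).
It also fails if it takes over 72 s, if anything falls off the work surface, if the arm or the gripper's body presses on something with over 40 N, if the wrist force passes 120 N, or if a joint passes its speed limit or range.

## Working session

There is one attempt and no reset: what is moved stays moved. The work goes in short steps, each a Python script; the robot and the scene stay as the last script left them, time stands still between calls to the robot, and variables do not carry over. Pictures are saved under pics/ and viewed, at most 10 in all, crops included, and the job is handed in when it is done.

```bash
ls; mkdir -p pics
cat > h.py <<'E'
import numpy as np, cv2
from rig import robot
def snap(name,fn=None):
    ci=robot.camera_info(name); im=robot.grab_frame(name)
    if fn: cv2.imwrite('pics/'+fn,im[:,:,::-1])
    return im,ci
def K(ci): return np.array([[ci['fx'],0,ci['cx']],[0,ci['fy'],ci['cy']],[0,0,1.]]),np.array(ci['dist'],float)
def ray(ci,px):
    k,d=K(ci); n=cv2.undistortPoints(np.array(px,float).reshape(-1,1,2),k,d).reshape(-1,2)
    R=cv2.Rodrigues(np.array(ci['rvec'],float))[0]; t=np.array(ci['tvec'],float).ravel()
    return -R.T@t, np.c_[n,np.ones(len(n))]@R
def onz(ci,px,z):
    c,d=ray(ci,px); return c+d*((z-c[2])/d[:,2])[:,None]
def tri(obs):
    A=np.zeros((3,3));b=np.zeros(3)
    for ci,p in obs:
        c,d=ray(ci,[p]); d=d[0]/np.linalg.norm(d[0]); M=np.eye(3)-np.outer(d,d); A+=M;b+=M@c
    return np.linalg.solve(A,b)
def proj(ci,P):
    k,d=K(ci); return cv2.projectPoints(np.array(P,float).reshape(-1,1,3),np.array(ci['rvec'],float),np.array(ci['tvec'],float),k,d)[0].reshape(-1,2)
def down(yaw):  # tool x axis at yaw, z down
    c,s=np.cos(yaw),np.sin(yaw); return np.array([[c,s,0],[s,-c,0],[0,0,-1.]])
E
python3 - <<'E'
from h import *
for n in('top','scene','wrist'):
    im,ci=snap(n,n+'1.png'); c,_=ray(ci,[[320,200]]); print(n,c,ci['fx'])
print(robot.get_state()['tool_rot'])
E
```

```text
pics
top [ 0.35078381 -0.03236789  1.41548982] 480.6387952451765
scene [1.06429331 0.93712853 1.27541274] 495.856390729701
wrist [0.17823337 0.60298299 0.38416378] 331.68281748141044
[[-9.18794806e-01  3.94735392e-01 -2.74389865e-04]
 [ 3.94735479e-01  9.18794415e-01 -8.51734039e-04]
 [-8.41016943e-05 -8.90880226e-04 -9.99999600e-01]]
```

View pics/top1.png

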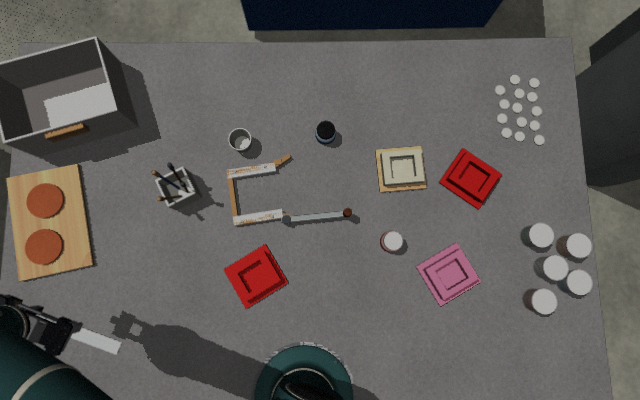

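View pics/scene1.png

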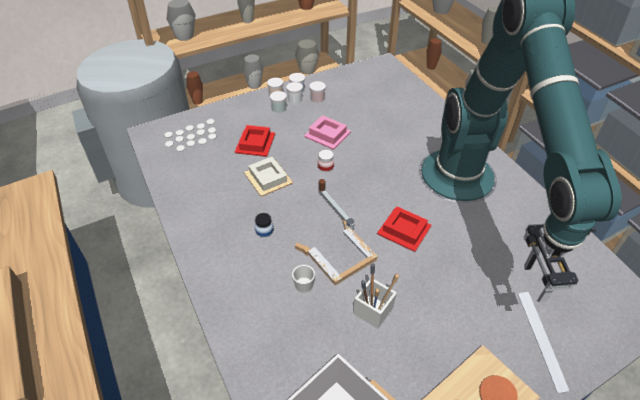

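The top view shows four mould-like things. The red ones are at (256,276) and (471,178), and the pink one is at (448,274). White plaster on plywood is only at (402,168), so that one fits. The jig is at (255,195) with its mouth to the image right. The bar runs from its pivot at (286,219) to the knob at (347,212). Jars are at (326,131) and (392,241), the cup at (240,140) and the brush pot at (175,187). I'll confirm the carrier with a crop and take wrist views from nearer.

Run:
```python
from h import *
im=cv2.imread('pics/top1.png'); ci=robot.camera_info('top')
cv2.imwrite('pics/crop1.png',cv2.resize(im[110:310,210:490],None,fx=2.8,fy=2.8,interpolation=cv2.INTER_CUBIC))
P=onz(ci,[[402,168],[255,195],[286,219],[347,212],[326,131],[392,241],[240,140],[175,187]],0.03); print(P.round(3))
n=0
for pt in ([P[0],P[0]+[-.06,.06,0],P[2],P[2]+[.08,-.06,0]]):
    for yaw in (np.pi/2,-np.pi/2,np.pi,0):
        q=robot.ik([pt[0],pt[1],.30],down(yaw)); print(n,yaw,None if q is None else np.round(q,2))
        if q is not None: break
    if q is None: continue
    robot.move_ptp([pt[0],pt[1],.30],down(yaw))
    robot.pause(.2); im,ci=snap('wrist',f'w{n}.png'); np.save(f'pics/w{n}.npy',ci,allow_pickle=True); n+=1
print(robot.get_state()['time'])
```

```text
[[ 0.633 -0.299  0.03 ]
 [ 0.56   0.133  0.03 ]
 [ 0.488  0.043  0.03 ]
 [ 0.505 -0.134  0.03 ]
 [ 0.749 -0.078  0.03 ]
 [ 0.419 -0.26   0.03 ]
 [ 0.725  0.177  0.03 ]
 [ 0.587  0.363  0.03 ]]
0 1.5707963267948966 [-0.19  0.7   1.03  1.33 -0.6   1.43  0.81]
1 1.5707963267948966 [-0.4   0.56  1.11  1.56 -0.52  1.34  0.77]
2 1.5707963267948966 [-1.11  0.17  1.08  1.87 -0.16  1.2   0.02]
3 1.5707963267948966 [-0.84  0.42  1.09  1.69 -0.38  1.27  0.33]
6.5667
```

View pics/crop1.png

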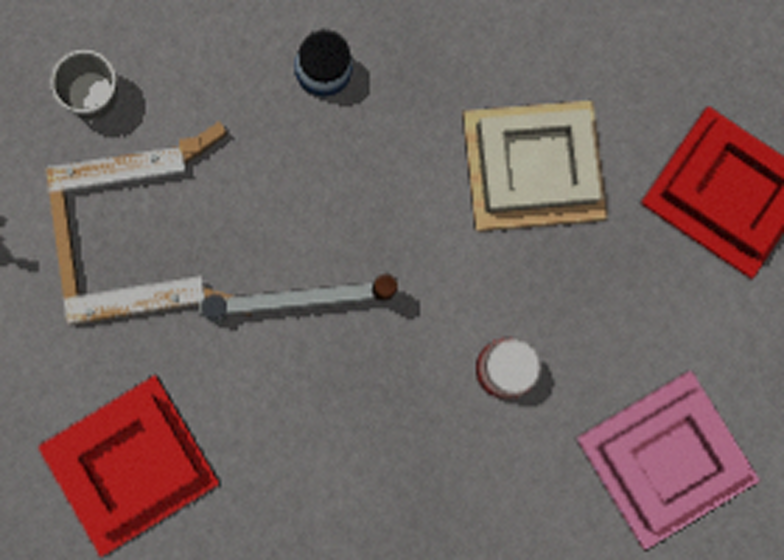

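View pics/w0.png

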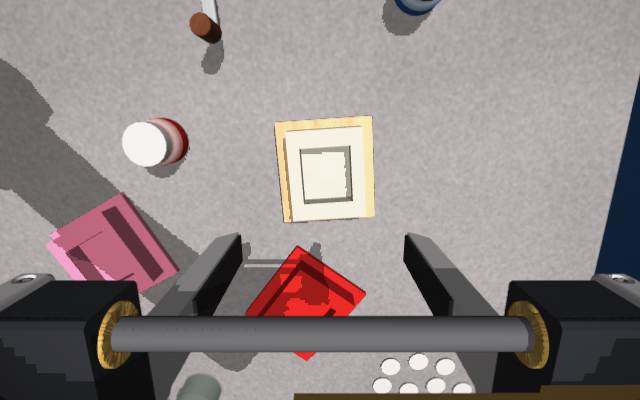

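View pics/w2.png

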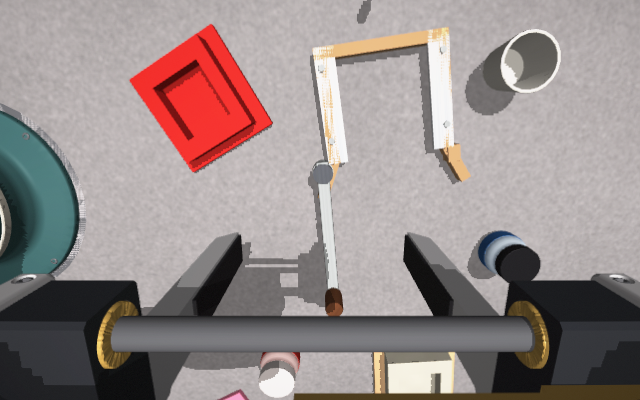

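The crop confirms it: cream plaster on plywood is the carrier, and the other three are red or pink. In w0 the carrier is at (326,170), with the well centre at (326,175). In w2 the lips run (313,48)–(346,162) and (428,30)–(453,150), the pivot is at (322,172) and the knob at (334,301).

```bash
cat > m.py <<'E'
from h import *
def load(n): return cv2.imread(f'pics/w{n}.png'), np.load(f'pics/w{n}.npy',allow_pickle=True).item()
def blobs(mask,amin=200):
    cs,_=cv2.findContours(cv2.morphologyEx(mask.astype(np.uint8),cv2.MORPH_OPEN,np.ones((3,3))),cv2.RETR_EXTERNAL,cv2.CHAIN_APPROX_NONE)
    return [c for c in cs if cv2.contourArea(c)>amin]
def wood(im):
    b,g,r=[im[:,:,i].astype(int) for i in range(3)]; return (r-b>25)&(r-g<60)&(r>120)&(g-b>8)
def white(im):
    return (im.min(2)>=205)
E
python3 - <<'E'
from m import *
for n in range(4):
    im,ci=load(n); c,_=ray(ci,[[0,0]]); print('cam',n,c.round(3))
    for nm,m in(('wood',wood(im)),('white',white(im)),('either',wood(im)|white(im))):
        m=m.copy(); m[300:]=0
        for b in blobs(m):
            r=cv2.minAreaRect(b); x=cv2.boundingRect(b); print(n,nm,x,np.round(r[0]),np.round(r[1]),round(r[2],1),cv2.contourArea(b))
im,_=load(0); print([im[y,x] for x,y in((326,130),(370,170),(340,175),(280,170),(326,210),(500,100))])
im,_=load(2); print([im[y,x] for x,y in((328,100),(438,100),(380,45),(322,172),(327,220),(455,160))])
E
```

```text
cam 0 [ 0.632 -0.225  0.46 ]
0 wood (274, 115, 101, 108) [326. 169.] [102.  98.] 86.1 2595.0
0 wood (190, 13, 20, 19) [200.  22.] [18. 19.] 90.0 243.5
0 white (285, 127, 81, 94) [326. 173.] [90. 77.] 86.6 6561.0
0 white (122, 122, 44, 44) [144. 144.] [43. 43.] 90.0 1472.0
0 either (122, 122, 44, 44) [144. 144.] [43. 43.] 90.0 1472.0
0 either (274, 115, 101, 108) [326. 169.] [102.  98.] 86.1 9469.0
0 either (190, 13, 20, 19) [200.  22.] [18. 19.] 90.0 243.5
cam 1 [ 0.573 -0.166  0.46 ]
1 wood (319, 159, 96, 102) [370. 209.] [95. 95.] 85.9 2271.5
1 wood (249, 72, 20, 20) [258.  81.] [19. 19.] 81.9 266.0
1 white (333, 174, 75, 88) [372. 218.] [84. 74.] 86.4 5778.0
1 white (178, 172, 42, 41) [198. 192.] [40. 41.] 90.0 1311.5
1 white (251, 0, 18, 74) [259.  37.] [74. 11.] 83.2 675.5
1 either (178, 172, 42, 41) [198. 192.] [40. 41.] 90.0 1311.5
1 either (319, 159, 96, 103) [370. 211.] [98. 95.] 86.2 8544.5
1 either (249, 0, 20, 92) [258.  46.] [91. 19.] 90.0 941.5
cam 2 [0.488 0.116 0.46 ]
2 wood (443, 139, 28, 42) [457. 159.] [45. 18.] 65.6 471.0
2 wood (318, 27, 131, 32) [383.  43.] [ 16
[... 780 characters left out ...]
265.5
3 either (256, 139, 24, 111) [268. 194.] [110.  10.] 82.9 981.0
3 either (436, 0, 27, 38) [446.  21.] [45. 15.] 49.9 340.5
3 either (366, 0, 49, 139) [385.  69.] [143.  32.] 78.4 2559.5
3 either (246, 0, 47, 146) [269.  72.] [145.  46.] 90.0 2517.5
[array([228, 242, 246], dtype=uint8), array([178, 233, 246], dtype=uint8), array([228, 242, 246], dtype=uint8), array([157, 215, 245], dtype=uint8), array([228, 242, 246], dtype=uint8), array([174, 173, 179], dtype=uint8)]
[array([206, 229, 244], dtype=uint8), array([247, 246, 246], dtype=uint8), array([136, 192, 236], dtype=uint8), array([125, 118, 116], dtype=uint8), array([223, 224, 222], dtype=uint8), array([134, 190, 235], dtype=uint8)]
```

```bash
cat >> m.py <<'E'
def pick(m,pt,lim=300):
    m=m.copy(); m[lim:]=0
    return max((b for b in blobs(m) if cv2.pointPolygonTest(cv2.convexHull(b),pt,False)>=0),key=cv2.contourArea)
def quad(b):
    h=cv2.convexHull(b)
    for e in np.arange(2,25,.5):
        q=cv2.approxPolyDP(h,e,True).reshape(-1,2)
        if len(q)<=4: break
    # order: start top-left, clockwise in the picture
    q=q[np.argsort(np.arctan2(*(q-q.mean(0)).T[::-1]))]; return q.astype(float)
def edge(m,rows,x0,step):  # first mask pixel on each row going from x0
    out=[]
    for y in rows:
        x=x0
        while 0<x<639 and not m[y,x]: x+=step
        out.append((x-step*.5,y))
    return np.array(out,float)
def line(p):
    vx,vy,x,y=cv2.fitLine(p[:,:2].astype(np.float32),cv2.DIST_HUBER,0,.01,.01).ravel(); return np.array([x,y]),np.arctan2(vy,vx)
E
python3 - <<'E'
from m import *
d=[load(i) for i in range(4)]
# carrier
for nm,f,z in(('board',lambda i:wood(i)|white(i),.010),('plaster',white,.042)):
    Q=[quad(pick(f(d[n][0]),p)) for n,p in((0,(326,169)),(1,(370,211)))]
    print(nm,Q[0].tolist())
    for n in(0,1):
        W=onz(d[n][1],Q[n],z)[:,:2]; e=W-np.roll(W,1,0); print('  centre',W.mean(0).round(4),'sides',np.linalg.norm(e,axis=1).round(3),'ang',np.degrees(np.arctan2(e[:,1],e[:,0])).round(1))
    if len(Q[0])==len(Q[1]): print('  tri',[tri([(d[0][1],a),(d[1][1],b)]).round(3).tolist() for a,b in zip(*Q)])
# lips
jw=[wood(d[n][0])|white(d[n][0]) for n in(2,3)]
for n,rows,x0 in((2,range(70,140,2),385),(3,range(10,95,2),325)):
    m=jw[n-2]
    for s in(-1,1):
        W=onz(d[n][1],edge(m,rows,x0,s),.021); c,a=line(W); print('inner lip',n,s,c.round(4),np.degrees(a).round(2))
m=jw[0]; im,ci=d[2]
cols=range(350,425,3); es=np.array([(x,next(y for y in range(110,0,-1) if m[y,x])+.5) for x in cols],float)
W=onz(ci,es,.021); c,a=line(W); print('stop inner (z.021 / .0)',c.round(4),np.degrees(a).round(2),onz(ci,es,0).mean(0).round(4))
# pivot and bar and knob, top cam too
t=cv2.imread('pics/top1.png'); tc=robot.camera_info('top')
b_,g_,r_=[t[:,:,i].astype(int) for i in range(3)]
k=(r_-b_>15)&(r_<130)&(r_>40); k[:195]=0;k[230:]=0;k[:,:335]=0;k[:,360:]=0
kt=np.argwhere(k)[:,::-1].mean(0); print('knob top px',kt,onz(tc,[kt],.07).round(4))
for n in(0,1):
    b_,g_,r_=[d[n][0][:,:,i].astype(int) for i in range(3)]
    mm=(r_-b_>25)&(r_<190); mm[110:]=0; mm[:,:180]=0; mm[:,290:]=0
    bb=max(blobs(mm,100),key=cv2.contourArea); q=cv2.minAreaRect(bb); print('knob',n,np.round(q[0]),np.round(q[1]),cv2.boundingRect(bb))
E
```

```text
board [[274.0, 122.0], [371.0, 115.0], [374.0, 216.0], [284.0, 222.0]]
  centre [ 0.6366 -0.2997] sides [0.139 0.128 0.139 0.128] ang [  93.7    4.   -86.1 -176. ]
  centre [ 0.6326 -0.3013] sides [0.138 0.129 0.143 0.112] ang [  94.     4.2  -93.1 -177.6]
  tri [[0.568, -0.235, 0.012], [0.695, -0.226, 0.015], [0.704, -0.38, -0.024], [0.577, -0.373, 0.011]]
plaster [[285.0, 132.0], [362.0, 127.0], [365.0, 216.0], [293.0, 220.0]]
  centre [ 0.637  -0.3003] sides [0.114 0.095 0.115 0.095] ang [  93.6    3.6  -86.3 -176.7]
  centre [ 0.635  -0.3004] sides [0.114 0.095 0.115 0.088] ang [  93.8    3.9  -89.7 -176.2]
  tri [[0.586, -0.246, 0.043], [0.681, -0.24, 0.039], [0.69, -0.365, 0.014], [0.593, -0.36, 0.044]]
inner lip 2 -1 [0.5121 0.1237] -81.85
inner lip 2 1 [0.6268 0.1277] -81.72
inner lip 3 -1 [0.5117 0.1215] -81.81
inner lip 3 1 [0.6262 0.1317] -81.9
stop inner (z.021 / .0) [0.5641 0.1921] 8.45 [ 0.5697  0.1961 -0.    ]
knob top px [347.38888889 211.38888889] [[ 0.5025 -0.1318  0.07  ]]
knob 0 [200.  24.] [23. 21.] (189, 12, 24, 24)
knob 1 [259.  83.] [22. 21.] (249, 72, 24, 22)
```

Run:
```python
from m import *
d=[load(i) for i in range(4)]
# pivot disc: dark grey circle
for n,(u,v) in((2,(322,172)),(3,(268,130))):
    g=cv2.cvtColor(d[n][0],cv2.COLOR_BGR2GRAY)[v-30:v+30,u-30:u+30]
    c=cv2.HoughCircles(g,cv2.HOUGH_GRADIENT,1,20,param1=100,param2=8,minRadius=8,maxRadius=15)
    if c is not None: p=c[0,0]; print(n,p+[u-30,v-30,0],onz(d[n][1],[p[:2]+[u-30,v-30]],.036).round(4))
# bar axis
for n in(2,3):
    bb=pick(white(d[n][0]),(328,235) if n==2 else (268,194)); c,a=line(onz(d[n][1],bb.reshape(-1,2),.036)); print('bar',n,c.round(4),np.degrees(a).round(2))
```

```text
2 [321.5        172.5         10.89999962] [[0.4867 0.0432 0.036 ]]
3 [275.5 114.5  11. ] [[0.5092 0.058  0.036 ]]
bar 2 [ 0.4944 -0.0275] -85.78
bar 3 [ 0.495  -0.0387] -85.33
```

The bar is at about 0.11–0.12 rad, so it is already clear. The carrier lies almost on the jig axis, about 7 mm and 4.4° off. Plan: pinch its rear wall, slide it to the mouth, check, then slide it home.

```bash
cat >> h.py <<'E'
A=np.radians(98.2); UX=np.array([np.cos(A),np.sin(A)]); UY=np.array([-UX[1],UX[0]]); H=np.array([.569,.1235])
def jig(s,y=0): return H+s*UX+y*UY
G=-.047
E
python3 - <<'E'
from h import *
ang=np.radians(93.8); C=np.array([.6366,-.2998]); g=C+G*np.array([np.cos(ang),np.sin(ang)])
best=None
for off in(0,np.pi):
    qs=[robot.ik([*p,.04],down(a-np.pi/2+off)) for p,a in((g,ang),(jig(-.18+G),A),(jig(G),A))]
    print(off,[None if q is None else np.round(q,2).tolist() for q in qs])
    if best is None and all(q is not None for q in qs): best=off
print('best',best,robot.get_state()['ee_pos'])
R=down(ang-np.pi/2+best)
robot.move_ptp([*g,.16],R); robot.gripper_to(.05)
print('hit',robot.move_linear([*g,.040],velocity=.08,threshold=10)); s=robot.get_state(); print(s['ee_pos'],s['force'])
f0=s['force']; robot.gripper_to(.0); s=robot.get_state(); print(s['opening'],s['grasp_force'],s['force'],s['time'])
if .015<s['opening']<.03:
    p=jig(-.19+G); R=down(A-np.pi/2+best)
    robot.move_linear([*p,.040],velocity=.08,frame=R); s=robot.get_state(); print(s['ee_pos'],s['opening'],s['force'],s['time'])
np.save('off.npy',best)
robot.pause(.2)
snap('top','top2.png')
im,ci=snap('wrist','w5.png'); np.save('pics/w5.npy',ci,allow_pickle=True)
E
```

```text
0 [[-0.14, 1.09, 1.07, 1.47, -1.0, 1.18, -0.42], [-0.59, 0.93, 1.05, 1.8, -0.95, 1.02, -0.57], [-0.93, 0.9, 1.07, 1.88, -0.96, 0.99, -0.84]]
3.141592653589793 [[0.16, 0.84, 0.47, 1.46, -0.43, 0.95, 2.38], [-0.23, 0.66, 0.46, 1.79, -0.4, 0.78, 2.16], [-0.55, 0.63, 0.47, 1.87, -0.4, 0.74, 1.86]]
best 0 [ 0.56791685 -0.01590176  0.30029986]
hit False
[ 0.6399091  -0.34678714  0.04048193] [0.09966834 0.60116822 0.4329904 ]
0.021546779634944984 30.00086009502411 [-0.15731529  1.9050854   1.62239247] 10.9583
[ 0.60278733 -0.11114366  0.03998539] 0.021668655727603573 [ 0.78858023 -3.63386175  0.94174618] 14.0917
```

View pics/w5.png

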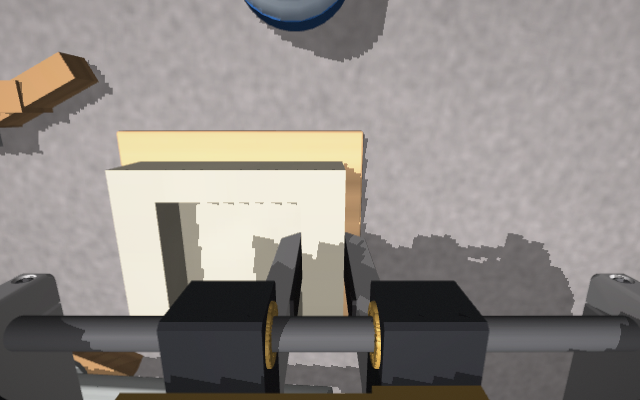

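The board's far long edge runs (118,131)–(362,131), with the -y flare guide at (40,90). I'll measure its offset and angle against the jig, correct, and feed it in with force limits.

```bash
cat > e.py <<'E'
from m import *
def lat(n):
    im,ci=load(n); m=wood(im)|white(im)
    cols=range(135,350,5); e=np.array([(x,next(y for y in range(100,240) if m[y:y+4,x].all())-.5) for x in cols],float)
    W=onz(ci,e,.010)[:,:2]; c,a=line(W); a=a%np.pi
    return (c-H)@UY, np.degrees(a-A), c
E
python3 - <<'E'
from e import *
y,a,c=lat(5); print('edge y in jig',y,'(-.065)','angle err deg',a)
st=robot.get_state(); t=st['tool_rot'][:,1]; print('tool y angle', np.degrees(np.arctan2(-t[1],-t[0]))-98.2, (np.array(st['ee_pos'][:2])-H)@UY)
E
```

```text
edge y in jig -0.06552361440305918 (-.065) angle err deg -0.1129374050108442
tool y angle -0.006604255468118936 3.070327736220199e-05
```

Run:
```python
from h import *
def rep(tag):
    s=robot.get_state(); p=np.array(s['ee_pos'][:2])-H; f=np.array(s['force'][:2])
    print(tag,'x',round(p@UX-G,4),'y',round(p@UY,4),'fx',round(f@UX,1),'fy',round(f@UY,1),'fz',round(s['force'][2],1),'Mz',round(s['moment'][2],2),'t',round(s['time'],1)); return p@UX-G
for tgt in(-.12,-.08,-.04,-.01,.012):
    hit=robot.move_linear([*jig(tgt+G),.040],velocity=.05,threshold=18); rep((tgt,hit))
    if hit: break
robot.pause(.2); im,ci=snap('wrist','w6.png'); np.save('pics/w6.npy',ci,allow_pickle=True); snap('top','top3.png')
```

```text
(-0.12, False) x -0.1198 y -0.0 fx -0.9 fy -0.0 fz 0.8 Mz 0.06 t 15.9
(-0.08, False) x -0.0792 y -0.0001 fx 4.2 fy 1.5 fz 3.5 Mz 0.04 t 16.9
(-0.04, False) x -0.0392 y -0.0001 fx 4.5 fy 1.4 fz 3.1 Mz 0.01 t 17.8
(-0.01, False) x -0.0091 y -0.0001 fx 4.0 fy 0.7 fz 3.1 Mz 0.04 t 18.6
(0.012, True) x 0.0006 y 0.0003 fx -6.6 fy -2.1 fz -0.5 Mz -0.08 t 18.9
```

View pics/w6.png

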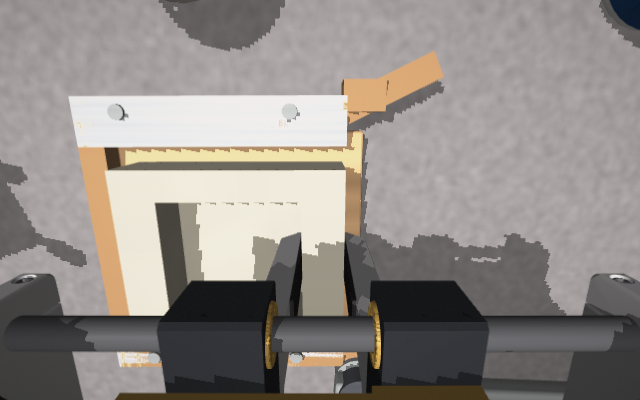

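The carrier is under the lip, and its front edge at col ~122 meets the stop's dark face (cols 106–120). Contact came at x≈0. I'll press a bit firmer to confirm it is home, then release, retract and look again.

Run:
```python
from m import *
def rep(tag):
    s=robot.get_state(); p=np.array(s['ee_pos'][:2])-H; f=np.array(s['force'][:2])
    print(tag,'x',round(p@UX-G,4),'y',round(p@UY,4),'fx',round(f@UX,1),'fy',round(f@UY,1),'t',round(s['time'],1))
print(robot.move_linear([*jig(.010+G),.040],velocity=.03,threshold=25)); rep('push')
robot.gripper_to(.05); robot.pause(.2); rep('open'); p=robot.get_state()['ee_pos']
robot.move_linear([p[0],p[1],.16],velocity=.15)
R=down(A+np.pi/2) ; q=jig(-.06,.0)
robot.move_ptp([*(jig(-.10)),.28],down(A-np.pi/2)); robot.pause(.2)
im,ci=snap('wrist','w7.png'); np.save('pics/w7.npy',ci,allow_pickle=True); print(ray(ci,[[0,0]])[0], robot.get_state()['time'])
```

```text
True
push x 0.0007 y 0.0003 fx -3.9 fy -2.5 t 19.5
open x 0.0005 y 0.0003 fx 0.5 fy 0.7 t 20.3
[0.65652979 0.03562015 0.43881002] 22.0917
```

View pics/w7.png

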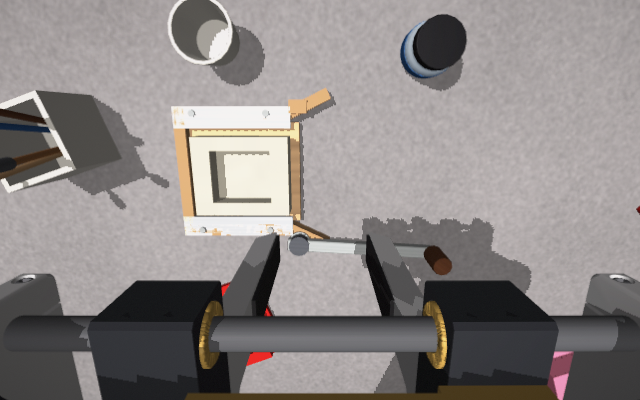

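The carrier sits between the rails against the stop: plaster at (190–290, 137–216), board rear at col 300. The knob is at (437,260) and the bar is unmoved. Next I cage the knob loosely between the fingers and swing it along its arc to the stop.

```bash
cat > swing.py <<'E'
from h import *
P=jig(-.069,.092); Z=.062
def kn(th): w=A+np.pi-np.radians(10)+th; return P+.175*np.array([np.cos(w),np.sin(w)]), w
E
python3 - <<'E'
from swing import *
k,_=kn(.12); print('knob',k)
ths=np.linspace(.12,1.80,10); best=None
for off in(0,np.pi):
    q=[robot.ik([*kn(t)[0],Z],down(kn(t)[1]+off)) for t in ths]; ok=all(x is not None for x in q)
    print(off,ok, [None if x is None else np.round(x,2).tolist() for x in (q[0],q[-1])])
    if ok and best is None: best=off
k,w=kn(.12)
robot.gripper_to(.06)
robot.move_ptp([*k,.16],down(w+best)); print('hit',robot.move_linear([*k,Z],velocity=.1,threshold=8))
robot.gripper_to(.032); s=robot.get_state(); print(s['opening'],s['force'],s['time'])
for t in ths[1:]:
    k,w=kn(t); 
    try: hit=robot.move_linear([*k,Z],velocity=.07,frame=down(w+best),threshold=15)
    except robot.PlanningError as e: print('plan',t,e); break
    s=robot.get_state(); d=np.array(s['ee_pos'][:2])-P; th=np.arctan2(d[1],d[0])-(A-np.pi-np.radians(10)); th=(th+np.pi)%(2*np.pi)-np.pi
    print(round(t,2),hit,'th',round(th,3),np.round(s['force'],1),round(s['time'],1))
    if hit: break
np.save('off2.npy',best); snap('top','top4.png')
E
```

```text
knob [ 0.50326393 -0.13223025]
0 True [[-0.63, 0.8, 1.13, 2.02, -0.92, 0.96, -2.05], [-0.75, 0.87, 0.91, 1.65, -0.78, 1.02, -0.96]]
3.141592653589793 True [[-0.32, 0.54, 0.65, 2.01, -0.48, 0.74, 0.72], [0.43, 0.86, -0.91, 1.6, 0.76, 1.06, 1.07]]
hit False
0.032253008823879104 [ 0.01251446 -0.06142219  0.15838447] 25.3583
0.31 False th 0.305 [-1.2 -0.3  0. ] 26.0
0.49 False th 0.491 [ 0.5 -0.4  0.5] 26.6
0.68 False th 0.677 [-1.   0.2 -0.6] 27.2
0.87 False th 0.864 [ 0.6  0.5 -1.1] 27.8
1.05 False th 1.05 [ 1.2 -0.2  0.7] 28.4
1.24 False th 1.237 [ 0.  -0.4  0.7] 29.1
1.43 False th 1.424 [-0.8 -0.1 -0.1] 29.7
1.61 False th 1.61 [0.1 0.3 0.2] 30.3
1.8 True th 1.773 [-0.2 -5.9  3.6] 30.7
```

Run:
```python
from swing import *
off=float(np.load('off2.npy'))
k,w=kn(1.81); print(robot.move_linear([*k,Z],velocity=.03,frame=down(w+off),threshold=15)); s=robot.get_state(); d=np.array(s['ee_pos'][:2])-P; print('th',np.arctan2(d[1],d[0])-(A-np.pi-np.radians(10)),s['force'])
k,w=kn(1.755); robot.move_linear([*k,Z],velocity=.03,frame=down(w+off)); robot.gripper_to(.05)
robot.move_linear([*k,.20],velocity=.15)
robot.move_ptp([*jig(-.12,.02),.28],down(A-np.pi/2)); robot.pause(.3)
im,ci=snap('wrist','w8.png'); np.save('pics/w8.npy',ci,allow_pickle=True); s=robot.get_state(); print(s['force'],s['time'])
```

```text
True
th 1.7720902675932733 [ 0.53250739 -2.93737364  1.6519758 ]
[-0.20419951  0.14227122 -0.37983491] 33.8
```

View pics/w8.png

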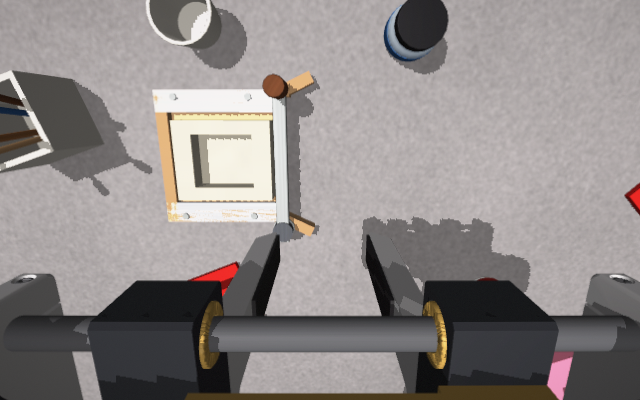

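The bar lies across behind the plaster, from the pivot at (283,228) to the knob at (274,86). The carrier is home, the bystanders are where they were, and the arm is clear, so I'm handing in.

```bash
python3 -c "
from rig import robot
print(robot.sign_off())"
```

```text
the job is handed in; nothing more can be done
None
```

The carrier is home against the end stop, the lock bar is swung shut to its stop, everything is released, and the job was handed in at about 34 s; sign-off returned no verdict.

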